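# Sort the counterweight from the spacer sleeves

### The arm

A 6-joint arm with a two-finger parallel gripper is mounted at the origin on the work surface. World frame = base frame: x ahead of the robot, y to its left, z up, the work surface at z = 0. Lengths are in m, angles in rad, forces in N, time in s.
With the tool pointing down it reaches from about 0.375 to 0.9 m from the base axis. Payload 3.1 kg.
Tool frame: the origin (TCP) lies at the centre of the arm's flange, where the gripper is bolted on; the fingertips stand 173 mm ahead of it and the grasp point (between the pads) lies 155 mm ahead of it; z points along the fingers, y is the line along which they close (so a half turn about z gives the same grasp; the last joint's range is limited). The gripper opens to 85 mm and grips with 20 to 120 N. Pads are 22 mm wide; open, the fingers measure 114 mm over their backs; the gripper's body (76 mm by 85 mm) begins 54 mm behind the grasp point. The pads swing forward as they close: fully open they stand 13 mm farther back than shut.
Start: joints at [-1.333, 0.527, 1.433, -0, 1.181, -0.178], TCP at [0.253, -0.571, 0.405] pointing down, gripper open.
Joint ranges: [-3.08, 3.08], [-0.75, 2.2], [0.22, 2.44], [-1.43, 4.57], [0, 2.65], [-2.85, 2.85]. Speed limits (rad/s): [2.79, 2.79, 3.14, 3.14, 3.14, 3.14].

### API

Orientations are given as a unit quaternion [x, y, z, w].
In Python, from station import * gives the robot as it stands.
- The arm moves only by the shell command python3 -m jog 'ROWS' [OPENING] [FORCE]. ROWS is a JSON object of lists of equal length, an entry for each row: "linear": the shift along the world's x, y, z in mm, a list of three; "turn": the turn about the world's z in units of 5 degrees (1.0 is 5 degrees). A call has 1 to 12 rows; each row shifts and turns the commanded pose from where the row before left it; what a row does not reach is not made up. A row lasts 1/8 s, in which the tool goes at most 62.5 mm and 10.7 degrees, less where a joint would pass 70% of its speed; a pose out of reach is approached as far as the arm can. A call is refused whole if a number of a shift passes 62.5 or a number of a turn 1, either way. A call with a gripper value outside its range is refused whole. OPENING is the opening, from 0 (shut) to 1 (fully open), set as the call begins (- or left out, the last holds). The fingers move at their own pace and stop on an object; FORCE is the grip in N (left out, the last holds). Time passes only in rows, so rows that do not move let the fingers close. It gives the time, the measured TCP pose, the force, the opening and the grip force at its end, in the units of the state.
- sense(): the state, without advancing time (a new reading comes with each control period).
- snapshot(name): name is "scene" or "top"; returns the picture (384x512x3 uint8, red, green, blue); there is no depth.
- get_calibration(name): a dict with "fx", "fy", "cx", "cy" (pixels), "world_to_cam" (4x4, takes a point from world to camera coordinates). Camera axes: x right, y down, z forward; pixel columns grow to the right and rows downward; lengths in m; the calibration is good to about 2 mm. A picture is of the moment at which its call begins. get_calibration takes no time and is no camera call.
- sign_off(): hands the job in; it is judged then, once.
The state is a dict: "t": time; "q": joint angles; "qd": joint speeds; "tau": joint torques, N m; "tcp_pos": TCP position; "tool_rot": TCP orientation; "force": force on the tool from outside, world axes, zero at the start; "ft_torque": the same for the moment, N m; "finger_gap": opening from 0.0 (shut) to 1.0 (fully open); "gripper_force": force on a finger pad.
Only numpy, scipy, OpenCV 4.12 (cv2) and the standard library are available. Lean on these libraries where they do the work, as an engineer would, in place of code of your own. Each camera call takes 0.05 s, during which the arm holds its last target. There are 200 camera calls.

### The job

Three steel cylinders that look exactly alike stand in the black rack on the X-ray table: one is a solid counterweight, the other two are hollow, capped spacer sleeves, and only their weight when lifted tells them apart. Put the solid one in the square grey bin and both hollow ones in the long shallow aluminium tray. Leave them resting there with the rack empty.

Things in the scene. Friction and masses are not known exactly. Their poses are not given: they have to be found in the camera images.
- rack: Fixed black plastic plate on the table, 70 (x) x 220 (y) x 20 (z) mm, turned up to 20 degrees about the vertical. Origin: centre of its underside; z up, y along its length. Three round recesses, 44 mm across, 8 mm deep (floors 12 mm above the underside), lie at y = -75, 0 and +75 mm, x = 0; a steel cylinder stands loose and upright in each.
- rack_hole1 (a point): Mouth of the rack's middle recess, 20 mm above the table. The three steel cylinders are alike: 40 mm across, 80 mm high, tops 92 mm above the table, two thin dark bands, a dark dot on top. One, in any recess, is solid: 0.70 to 0.86 kg (7 to 8.5 N); the other two are hollow: 0.17 to 0.21 kg each (about 2 N).
- square_bin: Fixed open square bin of grey painted sheet, for the solid counterweight: 140 x 140 mm outside, 45 mm high, walls and floor 5 mm thick. Origin: centre of its underside, on the table; z up, x and y along its sides. It stands to the left or to the right of the rack.
- long_tray: Fixed open shallow aluminium tray, for the two hollow sleeves: 220 mm (its x) x 140 mm (its y) outside, 30 mm high, walls and floor 5 mm thick. Origin: centre of its underside, on the table; z up. It stands on the other side of the rack from the square bin.
Mind the look-alikes: they are no part of the job. There is more than one size of the square_bin; the job needs the larger. Of the things that look like the rack, the larger one is meant.

How it is judged:
At the end, for the whole second after the job is handed in: The square bin carries the full weight of the solid cylinder and nothing else (6 to 9.3 N), the long tray carries the full weight of both hollow ones and nothing else (2.9 to 4.7 N), and the rack is empty (under 0.3 N), all at rest (contact force between square_bin and anything else between 6 and 9.3 N and contact force between long_tray and anything else between 2.9 and 4.7 N and contact force between rack and anything else below 0.3 N); the robot touches nothing.
It also fails if it takes over 67 s, if anything falls off the work surface, if the arm or the gripper's body presses on something with over 40 N, if the wrist force passes 120 N, or if a joint passes its speed limit or range.

## Working session

There is one attempt and no reset: what is moved stays moved. The work goes in short steps, Python scripts to look and compute and a shell command to move; the robot and the scene stay as the last step left them, time stands still between calls to the robot, and variables do not carry over. Pictures are saved under pics/ and viewed, at most 10 in all, crops included, and the job is handed in when it is done.

```bash
ls; mkdir -p pics
python3 - <<'E'
from station import *
import cv2
for n in("top","scene"):
    cv2.imwrite(f"pics/{n}0.png",cv2.resize(snapshot(n)[:,:,::-1],(768,576),interpolation=cv2.INTER_CUBIC))
    c=get_calibration(n);print(c)
s=sense();print(s)
E
```

```text
pics
{'fx': 408.84717585026925, 'fy': 408.84717585026925, 'cx': 256.34351108189577, 'cy': 192.54684018178284, 'world_to_cam': array([[ 3.02677178e-02, -9.99541798e-01,  2.44085411e-04,
        -3.59274189e-02],
       [-9.94729315e-01, -3.01459205e-02, -9.80041457e-02,
         4.23247553e-01],
       [ 9.79665982e-02,  2.72356292e-03, -9.95185977e-01,
         1.09742330e+00],
       [ 0.00000000e+00,  0.00000000e+00,  0.00000000e+00,
         1.00000000e+00]])}
{'fx': 373.9946637698425, 'fy': 373.9946637698425, 'cx': 254.03469192477434, 'cy': 190.12070227755163, 'world_to_cam': array([[-0.66043892,  0.75087476,  0.00274476,  0.30688808],
       [ 0.60487488,  0.53418215, -0.59057245, -0.23346157],
       [-0.44491215, -0.38837679, -0.80697995,  1.08016549],
       [ 0.        ,  0.        ,  0.        ,  1.        ]])}
{'t': 0.1, 'q': array([-1.33251516e+00,  5.28400106e-01,  1.43375452e+00, -2.47771920e-05,
        1.18140793e+00, -1.78489388e-01]), 'qd': array([-0.00078738, -0.00123773, -0.00221637,  0.00168821, -0.00139229,
       -0.00081216]), 'tau': array([-1.20266245e-04, -4.43304527e+01, -1.78586090e+01, -1.81459541e-04,
        3.86858665e-03, -9.55135022e-06]), 'tcp_pos': array([ 0.25296446, -0.57119118,  0.40382086]), 'tool_rot': array([ 9.78364794e-01,  2.06884894e-01, -4.08931886e-05, -9.84173124e-04]), 'force': array([-0.46386851, -0.0667997 ,  0.01059966]), 'ft_torque': array([-0.04891681,  0.00827022,  0.01639737]), 'gripper_force': 0.0, 'finger_gap': 1.0037123182054106}
```

View pics/top0.png

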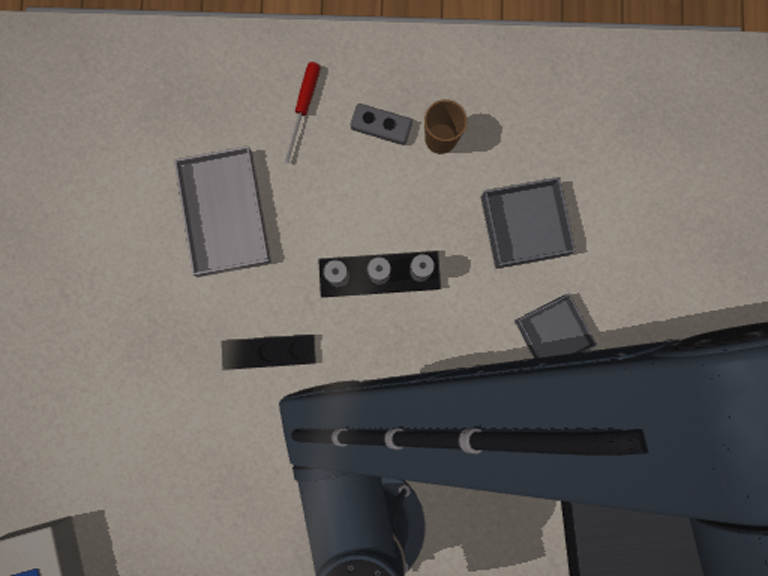

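View pics/scene0.png

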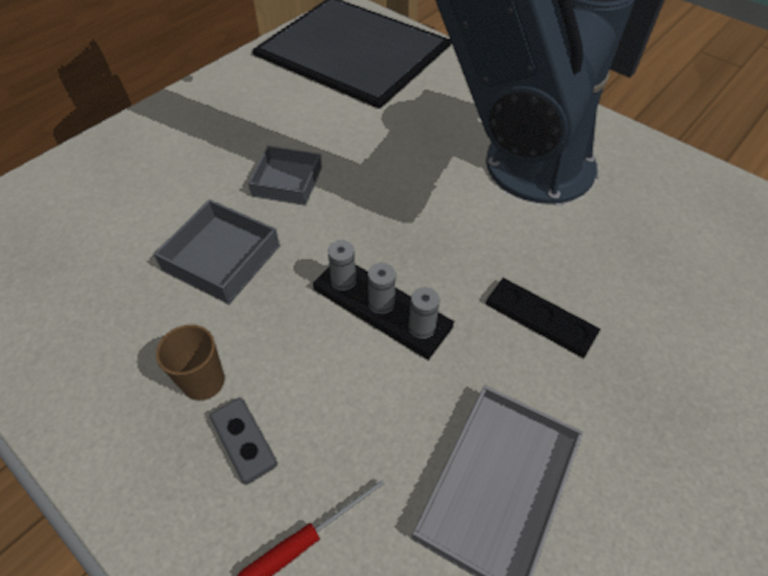

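The top view shows the big rack with three cylinders, whose dots are at about (337,271), (379,268) and (423,266) in the 1.5x picture. The large bin is to the right (centre near 528,222) and the tray to the left (centre near 223,211). The scene view shows the small bin and the empty small rack as the look-alikes.

```bash
cat > h.py <<'E'
from station import *
import numpy as np, cv2
from scipy.spatial.transform import Rotation as R
def ray(c,u,v,z):
    W=np.array(c["world_to_cam"]);Rm=W[:3,:3];o=-Rm.T@W[:3,3]
    d=Rm.T@np.array([(u-c["cx"])/c["fx"],(v-c["cy"])/c["fy"],1]);return (o+d*(z-o[2])/d[2])[:2]
E
python3 - <<'E'
from h import *
np.set_printoptions(precision=4,suppress=True)
c=get_calibration("top");im=snapshot("top");g=im.min(2)
def dots(im,c,pts,k):
    g=im.min(2).astype(float);P=[]
    for u,v in pts:
        u=int(round(u/1.5));v=int(round(v/1.5))
        w=g[v-k:v+k+1,u-k:u+k+1];w=np.clip(np.median(w)-w,0,None);w[w<.4*w.max()]=0
        yy,xx=np.mgrid[v-k:v+k+1,u-k:u+k+1]
        p=((w*xx).sum()/w.sum(),(w*yy).sum()/w.sum());P.append(ray(c,*p,.092));print(p,P[-1])
    return np.array(P)
P=dots(im,c,[(337,271),(379,268),(423,266)],3)
s=snapshot("scene");cs=get_calibration("scene")
print("scene");Q=dots(s,cs,[(425.5,298),(382,274),(341.5,250)],3)
print("rackyaw deg",np.degrees(np.arctan2(*(P[0]-P[2])[::-1])),np.linalg.norm(P[0]-P[2]),np.degrees(np.arctan2(*(Q[0]-Q[2])[::-1])))
for n,q,z in(("bin",[(482,191),(558,179),(575,253),(497,268)],.045),("tray",[(177,159),(249,148),(270,263),(195,275)],.03)):
    X=np.array([ray(c,u/1.5,v/1.5,z) for u,v in q]);e=np.diff(np.vstack([X,X[:1]]),axis=0)
    print(n,X.mean(0),np.linalg.norm(e,axis=1),np.degrees(np.arctan2(e[:,1],e[:,0])))
st=sense();M=R.from_quat(st["tool_rot"]).as_matrix();print("tool y",M[:,1],np.degrees(np.arctan2(M[1,1],M[0,1])),st["q"][5])
E
```

```text
(np.float64(223.22249388753056), np.float64(180.41075794621028)) [0.4459 0.0627]
(np.float64(252.18961038961038), np.float64(178.54155844155844)) [ 0.4529 -0.0115]
(np.float64(281.3637532133676), np.float64(176.4408740359897)) [ 0.4607 -0.0863]
scene
(np.float64(283.194401244168), np.float64(198.19284603421463)) [0.4464 0.0648]
(np.float64(254.01143790849673), np.float64(181.52287581699346)) [ 0.4539 -0.0099]
(np.float64(226.76175040518638), np.float64(165.9935170178282)) [ 0.4613 -0.0842]
rackyaw deg 95.67488824366245 0.14969551620736612 95.69314587445831
bin [ 0.5497 -0.2781] [0.1401 0.1384 0.143  0.1428] [ -79.1281 -167.1273  102.6713   11.6748]
tray [0.5579 0.2774] [0.1341 0.2189 0.1373 0.2194] [ -79.304  -166.9959  100.9344   12.18  ]
tool y [ 0.4048 -0.9144 -0.0013] -66.1203898839929 -0.17849630126727806
```

```bash
python3 -m jog '{"linear":[[17,40,-8],[17,40,-8],[17,40,-8],[17,40,-8],[17,40,-8],[17,40,-8],[17,40,-8],[17,40,-8],[17,40,-8],[17,40,-8],[17,40,-8],[17,40,-8]],"turn":[1,1,1,1,1,1,1,1,1,1,1,1]}' 1 60
python3 -m jog '{"linear":[[4,6,0],[0,0,0],[0,0,0],[0,0,0],[0,0,0]],"turn":[1,1,0.4,0,0]}'
python3 - <<'E'
from h import *
s=sense();M=R.from_quat(s["tool_rot"]).as_matrix();print(s["t"],s["tcp_pos"],np.degrees(np.arctan2(M[1,1],M[0,1])),M[:,2],s["q"],s["force"])
cv2.imwrite("pics/s1.png",snapshot("scene")[:,:,::-1])
E
```

```text
t: 1.7
tcp_pos: [0.4576, -0.0902, 0.3085]
tool_rot: [0.743, 0.669, 0.0, 0.0]
force: [0.8, -0.6, -0.0]
finger_gap: 0.997
gripper_force: 0.0
t: 2.33
tcp_pos: [0.461, -0.0857, 0.3087]
tool_rot: [0.67, 0.742, 0.0, 0.0]
force: [0.2, 0.3, -0.2]
finger_gap: 0.997
gripper_force: 0.0
2.325 [ 0.46098923 -0.08570633  0.3087242 ] 5.8094495739570755 [ 3.92455330e-05 -1.95849031e-05 -9.99999999e-01] [-4.22817768e-01  4.79275553e-01  1.90985932e+00 -2.57022338e-06
  7.52413958e-01 -5.24209914e-01] [ 0.22233698  0.2754549  -0.15940591]
```

View pics/s1.png

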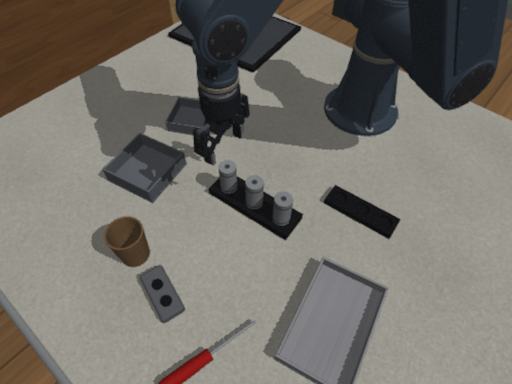

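The open fingers straddle the right-hand cylinder, at about (207,150) and (240,130). I'll descend and grip it.

```bash
python3 -m jog '{"linear":[[0,0,-22],[0,0,-22],[0,0,-22],[0,0,-22],[0,0,0],[0,0,0]],"turn":[0,0,0,0,0,0]}'
python3 -m jog '{"linear":[[0,0,0],[0,0,0],[0,0,0],[0,0,0],[0,0,0],[0,0,0],[0,0,0],[0,0,0]],"turn":[0,0,0,0,0,0,0,0]}' 0 70
python3 -m jog '{"linear":[[0,0,10],[0,0,20],[0,0,20],[0,0,20],[0,0,10],[0,0,0],[0,0,0],[0,0,0],[0,0,0]],"turn":[0,0,0,0,0,0,0,0,0]}'
```

```text
t: 3.12
tcp_pos: [0.4612, -0.0856, 0.2211]
tool_rot: [0.67, 0.742, 0.0, 0.0]
force: [0.6, 0.1, -0.5]
finger_gap: 1.004
gripper_force: 0.0
t: 4.12
tcp_pos: [0.461, -0.0855, 0.2214]
tool_rot: [0.67, 0.742, 0.0, 0.0]
force: [-1.3, -0.2, 5.6]
finger_gap: 0.45
gripper_force: 69.5
t: 5.25
tcp_pos: [0.4609, -0.0854, 0.3002]
tool_rot: [0.67, 0.742, -0.0, -0.001]
force: [-0.1, 0.2, -2.4]
finger_gap: 0.452
gripper_force: 70.3
```

About 2.4 N, so this one is hollow and goes to the far half of the tray.

```bash
python3 -m jog '{"linear":[[0,0,25],[0,0,25],[15,37,0],[15,37,0],[15,38,0],[15,38,0],[15,38,0],[15,37,0],[14,37,0],[14,37,0],[14,37,0],[14,37,0]],"turn":[0,0,0,0,0,0,0,0,0,0,0,0]}'
python3 -m jog '{"linear":[[0,0,-25],[0,0,-30],[0,0,-30],[0,0,-25],[0,0,-12],[0,0,-8],[0,0,-4],[0,0,0],[0,0,0]],"turn":[0,0,0,0,0,0,0,0,0]}'
```

```text
t: 6.75
tcp_pos: [0.6072, 0.2887, 0.3498]
tool_rot: [0.67, 0.742, -0.001, -0.0]
force: [1.1, -0.1, -1.9]
finger_gap: 0.453
gripper_force: 70.6
t: 7.88
tcp_pos: [0.6073, 0.2876, 0.2176]
tool_rot: [0.67, 0.742, 0.001, 0.0]
force: [0.1, 0.1, -1.4]
finger_gap: 0.451
gripper_force: 70.7
```

Run:
```python
from h import *
cv2.imwrite("pics/s2.png",snapshot("scene")[:,:,::-1])
print(sense()["t"])
```

```text
7.925
```

View pics/s2.png

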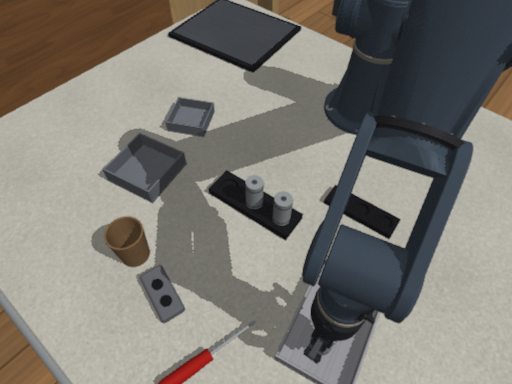

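The cylinder is over the tray's far half, near (325,335), and inside the walls. I'll set it down gently and release.

```bash
python3 -m jog '{"linear":[[0,0,-2],[0,0,0],[0,0,-1],[0,0,0],[0,0,0]],"turn":[0,0,0,0,0]}'
python3 -m jog '{"linear":[[0,0,0],[0,0,0],[0,0,0],[0,0,0],[0,0,0]],"turn":[0,0,0,0,0]}' 0.7
python3 -m jog '{"linear":[[0,0,20],[0,0,30],[0,0,35],[0,0,35],[0,0,0],[0,0,0],[0,0,0]],"turn":[0,0,0,0,0,0,0]}' 1
```

```text
t: 8.55
tcp_pos: [0.607, 0.2876, 0.2145]
tool_rot: [0.67, 0.742, 0.0, 0.0]
force: [-2.2, -0.9, 5.6]
finger_gap: 0.453
gripper_force: 71.1
t: 9.18
tcp_pos: [0.6071, 0.2875, 0.2136]
tool_rot: [0.67, 0.742, -0.0, -0.0]
force: [0.1, 0.2, 0.4]
finger_gap: 0.702
gripper_force: 0.0
t: 10.05
tcp_pos: [0.6065, 0.2874, 0.3324]
tool_rot: [0.67, 0.742, -0.001, -0.001]
force: [-0.3, 0.9, -0.4]
finger_gap: 1.0
gripper_force: 0.0
```

```bash
python3 -m jog '{"linear":[[-15,-30,0],[-15,-30,0],[-16,-30,0],[-16,-30,0],[-16,-30,0],[-16,-30,0],[-15,-30,0],[-15,-30,0],[-15,-30,0],[-15,-28,0],[0,0,0],[0,0,0]],"turn":[0,0,0,0,0,0,0,0,0,0,0,0]}'
python3 -m jog '{"linear":[[0,0,-22],[0,0,-30],[0,0,-30],[0,0,-22],[0,0,-8],[0,0,0],[0,0,0]],"turn":[0,0,0,0,0,0,0]}'
python3 -m jog '{"linear":[[0,0,0],[0,0,0],[0,0,0],[0,0,0],[0,0,0],[0,0,0],[0,0,0],[0,0,0]],"turn":[0,0,0,0,0,0,0,0]}' 0 70
python3 -m jog '{"linear":[[0,0,10],[0,0,20],[0,0,20],[0,0,20],[0,0,10],[0,0,0],[0,0,0],[0,0,0],[0,0,0]],"turn":[0,0,0,0,0,0,0,0,0]}'
```

```text
t: 11.55
tcp_pos: [0.4533, -0.0103, 0.3333]
tool_rot: [0.67, 0.742, 0.0, -0.0]
force: [-0.4, 0.4, -0.7]
finger_gap: 1.002
gripper_force: 0.0
t: 12.42
tcp_pos: [0.4534, -0.0103, 0.2223]
tool_rot: [0.67, 0.743, 0.0, 0.001]
force: [0.7, 0.6, 0.1]
finger_gap: 0.998
gripper_force: 0.0
t: 13.42
tcp_pos: [0.4528, -0.0105, 0.2223]
tool_rot: [0.67, 0.742, -0.0, 0.0]
force: [-0.7, -0.6, 5.4]
finger_gap: 0.455
gripper_force: 69.5
t: 14.55
tcp_pos: [0.4529, -0.0105, 0.3012]
tool_rot: [0.67, 0.742, -0.0, -0.001]
force: [-0.4, 0.3, -7.7]
finger_gap: 0.45
gripper_force: 71.8
```

This one reads -7.7 N, so it is the solid one and goes to the square bin.

```bash
python3 -m jog '{"linear":[[0,0,25],[0,0,25],[10,-27,0],[10,-27,0],[10,-27,0],[10,-27,0],[10,-27,0],[10,-27,0],[10,-27,0],[9,-27,0],[9,-26,0],[9,-26,0]],"turn":[0,0,0,0,0,0,0,0,0,0,0,0]}'
python3 -m jog '{"linear":[[0,0,-20],[0,0,-25],[0,0,-25],[0,0,-15],[0,0,0],[0,0,0]],"turn":[0,0,0,0,0,0]}'
python3 - <<'E'
from h import *
a=snapshot("scene")[60:300,60:380,::-1]
cv2.imwrite("pics/s3.png",cv2.resize(a,None,fx=2,fy=2))
E
```

```text
t: 16.05
tcp_pos: [0.5498, -0.279, 0.3504]
tool_rot: [0.67, 0.742, -0.0, -0.002]
force: [1.1, -0.6, -9.0]
finger_gap: 0.455
gripper_force: 73.1
t: 16.8
tcp_pos: [0.5505, -0.2787, 0.2674]
tool_rot: [0.67, 0.742, 0.0, 0.001]
force: [0.9, 0.1, -8.3]
finger_gap: 0.449
gripper_force: 72.9
```

View pics/s3.png

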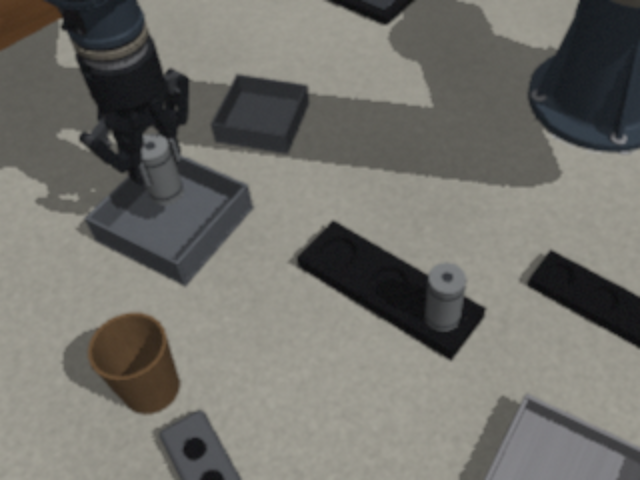

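The solid cylinder hangs over the bin's centre, with its base near (167,195). I'll lower it.

```bash
python3 -m jog '{"linear":[[0,0,-20],[0,0,-16],[0,0,-10],[0,0,-4],[0,0,0],[0,0,-2],[0,0,0],[0,0,0]],"turn":[0,0,0,0,0,0,0,0]}'
python3 -m jog '{"linear":[[0,0,0],[0,0,0],[0,0,0],[0,0,0],[0,0,0]],"turn":[0,0,0,0,0]}' 0.65
python3 -m jog '{"linear":[[0,0,20],[0,0,30],[0,0,35],[0,0,35],[0,0,0],[0,0,0],[0,0,0]],"turn":[0,0,0,0,0,0,0]}'
```

```text
t: 17.85
tcp_pos: [0.5503, -0.2787, 0.2155]
tool_rot: [0.67, 0.742, 0.0, 0.001]
force: [0.1, -0.6, -4.0]
finger_gap: 0.449
gripper_force: 73.2
t: 18.48
tcp_pos: [0.5501, -0.2785, 0.2148]
tool_rot: [0.67, 0.742, 0.0, 0.0]
force: [-0.8, 0.1, -0.3]
finger_gap: 0.65
gripper_force: 0.0
t: 19.35
tcp_pos: [0.5496, -0.2782, 0.3337]
tool_rot: [0.67, 0.742, -0.0, -0.001]
force: [0.6, 0.1, 0.9]
finger_gap: 0.652
gripper_force: 0.0
```

```bash
python3 -m jog '{"linear":[[-10,34,0],[-10,34,0],[-10,34,0],[-10,34,0],[-10,34,0],[-11,35,0],[-11,35,0],[-11,34,0],[-11,34,0],[-10,34,0],[0,0,0],[0,0,0]],"turn":[0,0,0,0,0,0,0,0,0,0,0,0]}' 1
python3 -m jog '{"linear":[[0,0,-22],[0,0,-30],[0,0,-30],[0,0,-22],[0,0,-8],[0,0,0],[0,0,0]],"turn":[0,0,0,0,0,0,0]}'
python3 -m jog '{"linear":[[0,0,0],[0,0,0],[0,0,0],[0,0,0],[0,0,0],[0,0,0],[0,0,0],[0,0,0]],"turn":[0,0,0,0,0,0,0,0]}' 0 70
python3 -m jog '{"linear":[[0,0,10],[0,0,20],[0,0,20],[0,0,20],[0,0,10],[0,0,0],[0,0,0],[0,0,0],[0,0,0]],"turn":[0,0,0,0,0,0,0,0,0]}'
python3 - <<'E'
from h import *
a=snapshot("scene")[:,60:,::-1]
cv2.imwrite("pics/s4.png",cv2.resize(a,None,fx=1.5,fy=1.5))
E
```

```text
t: 20.85
tcp_pos: [0.4463, 0.0633, 0.3343]
tool_rot: [0.67, 0.743, -0.0, -0.0]
force: [0.1, 0.2, -0.0]
finger_gap: 0.999
gripper_force: 0.0
t: 21.72
tcp_pos: [0.4465, 0.0632, 0.2233]
tool_rot: [0.67, 0.742, 0.0, 0.001]
force: [-0.0, -1.5, -0.8]
finger_gap: 0.998
gripper_force: 0.0
t: 22.72
tcp_pos: [0.4459, 0.0636, 0.2233]
tool_rot: [0.67, 0.743, 0.0, 0.0]
force: [-1.8, 0.1, 6.2]
finger_gap: 0.45
gripper_force: 69.5
t: 23.85
tcp_pos: [0.446, 0.0635, 0.3022]
tool_rot: [0.67, 0.742, -0.0, -0.001]
force: [0.9, -0.2, -2.2]
finger_gap: 0.452
gripper_force: 70.4
```

View pics/s4.png

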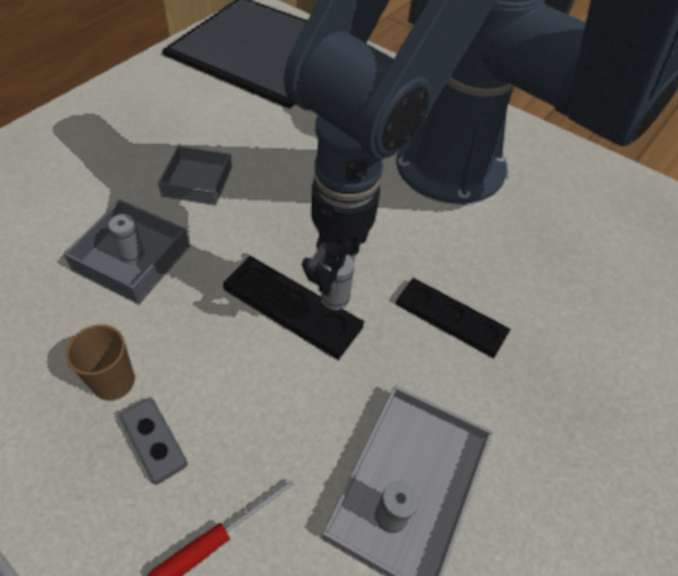

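The solid cylinder stands in the bin at (123,237), the first hollow one stands in the tray at (398,505), and the second hollow one (2.2 N) is in the gripper. It goes to the near half of the tray.

```bash
python3 -m jog '{"linear":[[0,0,20],[9,28,0],[10,32,0],[10,32,0],[10,32,0],[10,32,0],[7,24,0],[7,22,0],[0,0,0],[0,0,0]],"turn":[0,0,0,0,0,0,0,0,0,0]}'
python3 -m jog '{"linear":[[0,0,-25],[0,0,-30],[0,0,-25],[0,0,-15],[0,0,-8],[0,0,-2],[0,0,0],[0,0,-1],[0,0,0],[0,0,0]],"turn":[0,0,0,0,0,0,0,0,0,0]}'
python3 -m jog '{"linear":[[0,0,0],[0,0,0],[0,0,0],[0,0,0],[0,0,0]],"turn":[0,0,0,0,0]}' 0.65
python3 -m jog '{"linear":[[0,0,20],[0,0,30],[0,0,35],[0,0,35],[-15,-50,0],[-15,-50,0],[-15,-50,0],[0,-50,0],[0,-40,0],[0,0,0],[0,0,0],[0,0,0]],"turn":[0,0,0,0,0,0,0,0,0,0,0,0]}'
python3 - <<'E'
from h import *
a=snapshot("scene")[:,60:,::-1]
cv2.imwrite("pics/s5.png",cv2.resize(a,None,fx=1.5,fy=1.5))
E
```

```text
t: 25.15
tcp_pos: [0.5085, 0.2651, 0.3222]
tool_rot: [0.67, 0.743, -0.001, -0.0]
force: [0.3, 0.6, -2.3]
finger_gap: 0.454
gripper_force: 70.6
t: 26.4
tcp_pos: [0.5091, 0.2656, 0.217]
tool_rot: [0.67, 0.742, 0.0, 0.0]
force: [0.9, -0.4, -2.3]
finger_gap: 0.451
gripper_force: 70.7
t: 27.02
tcp_pos: [0.5091, 0.2655, 0.2167]
tool_rot: [0.67, 0.742, 0.0, 0.0]
force: [0.4, 0.1, 0.5]
finger_gap: 0.651
gripper_force: 0.0
t: 28.52
tcp_pos: [0.4639, 0.0266, 0.3367]
tool_rot: [0.669, 0.743, -0.0, -0.0]
force: [0.7, 0.1, -0.3]
finger_gap: 0.653
gripper_force: 0.0
```

View pics/s5.png

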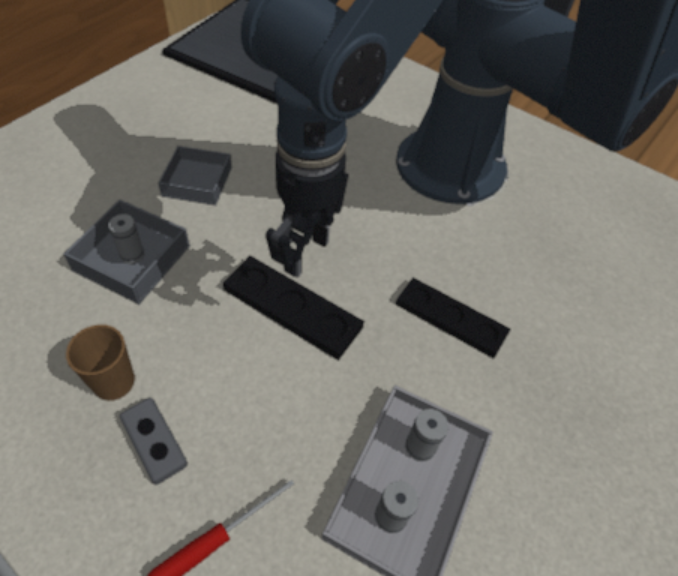

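Both hollow cylinders stand in the tray at (430,435) and (398,505), the solid one stands in the bin at (123,237), the rack is empty, and the gripper is clear of everything.

```bash
python3 -c "
from station import *
print(sign_off())"
```

```text
the job is handed in; nothing more can be done
None
```

The job is handed in at about 28.5 s: the solid cylinder (about 8 N when lifted) is in the square bin, both hollow ones (about 2 N each) are in the long tray, and the rack is empty; the hand-in call returned no verdict.

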